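Catch the falling case lid and lower it shut

TASK

Shut the open grey carrying case without a bang: with your fingers tip its lid over from where it stands, catch it on a finger as it falls, and lower it slowly on that finger until it is fully shut; then move clear. Only touch it: do not grip the handle or the lid, and leave the flask, the dropper bottle and the timer standing where they are.

Things in the scene. Friction and masses are not known exactly. Their poses are not given: they have to be found in the camera images.
- case: dark grey moulded carrying case, fixed to the worktop; shell 185 mm (its x, -77 to +108) by 260 mm (its y), lower half 35 mm high, shut 70 mm. Origin on the worktop under the middle. Its +x points to the hinge side, -x to the handle side, z up
- case_lid (a joint): angle of the case's lid (rad): 0 shut, 1.57 lid at right angles to the base, at most 2.06. Mass about 0.38 kg, varies. Starts at 1.2 to 1.5. Hinge friction holds the lid while it is near upright; below about 0.8 to 1.0 rad it falls by itself and bangs shut unless held up
- hinge (a point): middle of the lid's hinge axis, fixed, at (111.5, 0, 34.5) mm in the case's frame; the axis is the case's y
- handle (a point): middle of the bar of the carrying handle on the lid's free edge; it swings with the lid at 223 mm from the hinge axis, and its bearing is 0.054 rad ahead of the lid angle (lid shut: at (-111.5, 0, 46.5) mm in the case's frame). Bar 11 by 11 mm thick, about 100 mm long along the case's y; 29 mm open between bar and lid wall
- erlenmeyer: small conical glass flask, 68 mm wide, 108 mm high, loose behind the hinge; origin at its underside
- dropper_bottle: brown dropper bottle with a red rubber bulb, 39 mm wide, 112 mm high, loose, beside the handle end on the side away from the robot; origin at its underside
- stopwatch: white lab timer, 62 x 66 mm, 22 mm high, loose, lying some 12 cm beyond the shut handle; origin at its underside

How it is judged:
By the outcome, as a careful person would: the job done as asked, in the order asked, and still so for the second after the job is handed in, with the robot touching nothing.
It also fails if it takes over 40 s, if anything falls off the work surface, if the arm or the gripper's body presses on something with over 40 N, if the wrist force passes 120 N, or if a joint passes its speed limit or range.

ROBOT

A 6-joint arm with a two-finger parallel gripper is mounted at the origin on a cart in front of the work surface, level with it; the furniture and walls round the work are solid. World frame = base frame: x ahead of the robot, y to its left, z up, the work surface at z = 0. Lengths are in m, angles in rad, forces in N, time in s.
With the tool pointing down it reaches from about 0.25 to 0.775 m from the base axis. Payload 4 kg.
Tool frame: the origin (TCP) lies between the finger pads; the fingertips stand 14 mm ahead of it and the grasp point (between the pads) lies 5 mm behind it (nose_length is the distance from the TCP to the fingertips, in m); z points along the fingers, y is the line along which they close (so a half turn about z gives the same grasp; the last joint's range is limited). The gripper opens to 94 mm and grips with 3 to 60 N. Pads are 16 mm wide; open, the fingers measure 119 mm over their backs; the gripper's body (75 mm by 177 mm) begins 78 mm behind the grasp point.
Start: joints at [1.039, 0.087, 1.371, -0, 1.684, -0.103], TCP at [0.229, 0.5, 0.22] pointing down, gripper open.
Joint ranges: [-3.1, 3.1], [-0.76, 2.03], [0.27, 2.55], [-1.08, 4.22], [0.17, 2.65], [-2.57, 2.57]. Speed limits (rad/s): [2.79, 2.79, 3.14, 3.14, 3.14, 3.14].

INTERFACE

Orientations are given as [roll, pitch, yaw] about the fixed x, y, z axes, in that order (R = Rz(yaw) Ry(pitch) Rx(roll)).
In Python, from bench import * gives the robot as it stands.
- The arm moves only by the tool move_arm, never from a script. Its argument "steps" is one flat list of numbers, 7 for each row, row after row: the turn, a rotation vector about the world's x, y, z in rad, then the shift along the world's x, y, z in m, then the opening, from 0 (shut) to 1 (fully open). A call has 1 to 12 rows; each row is the pose to reach, as a shift and turn from the pose commanded when the call began; what a row does not reach only later rows make up. A row lasts 1/10 s, in which the tool goes at most 50 mm and 8.59 degrees, less where a joint would pass 70% of its speed; a pose out of reach is approached as far as the arm can. A call with a gripper value outside its range is refused whole. The fingers move at their own pace and stop on an object; the grip force is fixed at half the most. Time passes only in rows, so rows that repeat a pose let the fingers close. It gives the time, the measured TCP pose, the force, the opening and the grip force at its end, in the units of the state.
- get_obs(): the state, without advancing time (a new reading comes with each control period).
- snapshot(name): name is "scene" or "top"; returns (picture, depth): 480x640x3 uint8, red, green, blue; 480x640 float32, m along the optical axis (not along the pixel's ray), 0 where there is no reading.
- camera_model(name): a dict with "fx", "fy", "cx", "cy" (pixels), "k1" (the pictures are not rectified: a ray, as slopes to the right and down, at radius r is drawn at 1 + k1 r^2 times it, then the intrinsics apply), "rvec" (rotation vector, rad) and "tvec" (3), from world to camera coordinates, as OpenCV has them. Camera axes: x right, y down, z forward; pixel columns grow to the right and rows downward; lengths in m; the calibration is good to about 2 mm. A picture is of the moment at which its call begins. camera_model takes no time and is no camera call.
- close_job(): hands the job in; it is judged then, once.
Trained networks look in the newest picture that a camera, given by its name, has taken for a name from the list of things; names that differ only in an ending like _2 or _b are one class to them, and where a whole thing is asked for, a point or a joint stands for the part that bears it (a point fixed in the world has none). Each returns a list of dicts, best first, with "score" (0 to 1); they miss things now and then, are a little off and sometimes report something else, mostly with a low value. They report only what shows in the picture. A call takes as long as a camera call.
- silhouettes(camera, target): "pixels" (480x640 bool, what is visible of it) and "uv" ([column, row] in pixels, amid what is visible of it).
- spot_point(camera, target): "uv" ([column, row] in pixels: a listed point, or the origin of a listed thing).
The state is a dict: "time": time; "joint_positions": joint angles; "qvel": joint speeds; "joint_torque": joint torques, N m; "tool_pos": TCP position; "ee_rot": TCP orientation; "wrist_force": force on the tool from outside, world axes, zero at the start; "wrist_torque": the same for the moment, N m; "width": finger opening in m; "finger_force": force on a finger pad.
Only numpy, scipy, OpenCV 4.12 (cv2) and the standard library are available. Lean on these libraries where they do the work, as an engineer would, in place of code of your own. Each camera call takes 0.05 s, during which the arm holds its last target. There are 200 camera calls.

## Working session

There is one attempt and no reset: what is moved stays moved. The work goes in short steps, Python scripts to look and compute and a tool call to move; the robot and the scene stay as the last step left them, time stands still between calls to the robot, and variables do not carry over. Pictures are saved under pics/ and viewed, at most 10 in all, crops included, and the job is handed in when it is done.

Besides the shell and the picture viewer there is one more tool, called after "Call:" by a JSON object that holds its "op" and its "data", one argument or row to a line. move_arm: Moves the arm, as the interface text tells. Its arguments: {"type":"object","properties":{"steps":{"type":"array"}},"required":["steps"]}

```bash
ls; mkdir -p pics
cat > h.py <<'E'
from bench import *
import numpy as np, cv2
def deproj(cam,uv,depth):
    m=camera_model(cam); x=(uv[0]-m['cx'])/m['fx']; y=(uv[1]-m['cy'])/m['fy']
    a,b=x,y
    for _ in range(10):
        s=1+m['k1']*(a*a+b*b); a,b=x/s,y/s
    R=cv2.Rodrigues(np.array(m['rvec'],float))[0]
    return R.T@(np.array([a,b,1.])[:,None]*depth-np.array(m['tvec'],float).reshape(3,1)) if np.ndim(depth) else R.T@(np.array([a,b,1.])*depth-np.array(m['tvec'],float).ravel())
def cloud(cam,mask,d):
    v,u=np.nonzero(mask&(d>0))
    m=camera_model(cam); x=(u-m['cx'])/m['fx']; y=(v-m['cy'])/m['fy']; a,b=x,y
    for _ in range(10):
        s=1+m['k1']*(a*a+b*b); a,b=x/s,y/s
    R=cv2.Rodrigues(np.array(m['rvec'],float))[0]
    P=np.stack([a,b,np.ones_like(a)],1)*d[v,u][:,None]
    return (P-np.array(m['tvec'],float).ravel())@R
E
python3 - <<'E'
from h import *
for c in('scene','top'):
    im,d=snapshot(c); cv2.imwrite(f'pics/{c}0.png',im[:,:,::-1]); np.save(c+'_d.npy',d)
    m=camera_model(c); R=cv2.Rodrigues(np.array(m['rvec']))[0]; print(c,-R.T@np.array(m['tvec']).ravel(),R[2])
    for t in('case','case_lid','erlenmeyer','dropper_bottle','stopwatch'):
        for r in silhouettes(c,t)[:1]:
            P=cloud(c,r['pixels'],d); np.save(f'{c}_{t}.npy',P)
            print(c,t,round(r['score'],2),np.round(r['uv']),len(P),np.percentile(P,[2,50,98],axis=0).round(3).tolist() if len(P) else '')
    for t in('hinge','handle','case'):
        for r in spot_point(c,t)[:2]:
            u,v=np.round(r['uv']).astype(int); print(c,t,round(r['score'],2),u,v,deproj(c,r['uv'],d[v,u]).round(3))
E
```

```text
pics
scene [ 0.13570252 -0.14489781  0.85770975] [ 0.4177384   0.23657839 -0.87722591]
scene case 0.73 [479. 273.] 649 [[0.603, -0.247, 0.0], [0.613, -0.228, 0.055], [0.63, -0.211, 0.111]]
scene case_lid 0.76 [324. 221.] 4176 [[0.393, 0.009, 0.036], [0.486, 0.043, 0.222], [0.649, 0.094, 0.259]]
scene erlenmeyer 0.83 [282. 220.] 965 [[0.514, 0.142, 0.007], [0.534, 0.165, 0.048], [0.559, 0.193, 0.109]]
scene dropper_bottle 0.85 [478. 271.] 631 [[0.603, -0.247, 0.003], [0.613, -0.228, 0.056], [0.631, -0.211, 0.11]]
scene stopwatch 0.66 [456. 370.] 1317 [[0.395, -0.291, 0.002], [0.427, -0.258, 0.018], [0.461, -0.226, 0.022]]
scene hinge 0.95 320 246 [0.435 0.02  0.224]
scene handle 0.71 345 193 [0.52  0.022 0.259]
scene case 0.82 364 281 [ 0.503 -0.042  0.023]
top [0.3394071  0.04192863 1.0937541 ] [ 0.1645737   0.0132982  -0.98627514]
top case 0.85 [342. 242.] 10935 [[0.389, -0.121, 0.006], [0.511, -0.006, 0.027], [0.64, 0.093, 0.258]]
top case_lid 0.89 [319. 228.] 4429 [[0.395, 0.009, 0.06], [0.514, 0.052, 0.22], [0.644, 0.101, 0.26]]
top erlenmeyer 0.18 [448. 284.] 686 [[0.396, -0.287, 0.007], [0.429, -0.255, 0.019], [0.46, -0.224, 0.024]]
top dropper_bottle 0.88 [435. 204.] 308 [[0.603, -0.246, 0.009], [0.616, -0.222, 0.061], [0.637, -0.209, 0.112]]
top hinge 0.83 310 236 [0.503 0.068 0.181]
top handle 0.88 330 226 [0.51  0.028 0.257]
top case 0.63 356 245 [ 0.512 -0.04   0.023]
```

View pics/scene0.png

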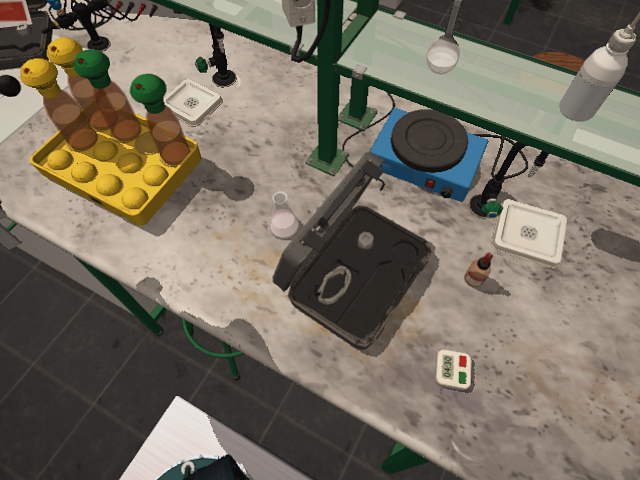

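View pics/top0.png

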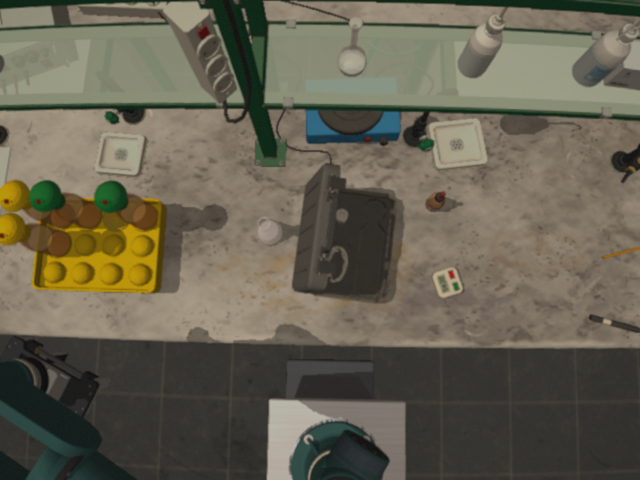

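The scene picture shows the case at about (360,275), with the lid standing on its left (+y) side, edge from (285,280) to (375,165). The flask is behind it at (283,215), the bottle at (478,270) and the timer at (455,370). The top view agrees: lid (318,228), bottle (436,201), timer (448,283). Next I fit the case pose and the lid angle.

Run:
```python
from h import *
from scipy.optimize import minimize
P=np.load('top_case.npy'); L=np.load('top_case_lid.npy'); S=np.load('scene_case_lid.npy')
d=np.load('top_d.npy'); dS=np.load('scene_d.npy')
A=cloud('top',np.ones_like(d,bool),d); B=cloud('scene',np.ones_like(dS,bool),dS)
box=lambda Q,z0,z1:Q[(Q[:,0]>.36)&(Q[:,0]<.69)&(Q[:,1]>-.16)&(Q[:,1]<.12)&(Q[:,2]>z0)&(Q[:,2]<z1)]
for n,Q in(('top',box(A,.029,.042)),('scene',box(B,.029,.042))):
    Q2=Q[Q[:,1]<0.0]; r=cv2.minAreaRect(Q2[:,:2].astype(np.float32)); print(n,len(Q2),np.round(r[0],4),np.round(r[1],4),r[2],cv2.boxPoints(r).round(4).tolist(), np.median(Q[:,2]))
for n,Q in(('top',box(A,.15,.3)),('scene',box(B,.15,.3))):
    T=Q; r=cv2.minAreaRect(T[:,:2].astype(np.float32)); print(n,'lid',len(T),cv2.boxPoints(r).round(4).tolist(),r[2],'zmax',np.percentile(T[:,2],[50,90,99,100]).round(4))
    np.save(n+'_up.npy',T)
for n,Q in (('top',A),('scene',B)):
    for nm,c in(('flask',(.534,.165)),('drop',(.615,-.226)),('watch',(.428,-.257))):
        k=Q[(np.hypot(Q[:,0]-c[0],Q[:,1]-c[1])<.06)&(Q[:,2]>.008)&(Q[:,2]<.13)]
        if nm=='flask': k=k[k[:,1]>.115]
        if len(k): print(n,nm,np.percentile(k,[1,50,99],axis=0).round(3).tolist())
s=get_obs(); print(s['time'],s['tool_pos'],s['ee_rot'],s['width'])
```

```text
top 859 [ 0.513  -0.0678] [0.2747 0.1335] 0.13839761912822723 [[0.37549999356269836, -0.00139999995008111], [0.375900000333786, -0.13490000367164612], [0.6504999995231628, -0.13420000672340393], [0.6502000093460083, -0.0007999999797903001]] 0.036907538921089195
scene 1361 [ 0.5135 -0.0653] [0.1329 0.2753] 89.42173767089844 [[0.3752000033855438, -0.13040000200271606], [0.6504999995231628, -0.133200004696846], [0.6517999768257141, -0.0003000000142492354], [0.3765999972820282, 0.0024999999441206455]] 0.03659225126458471
top lid 3434 [[0.38690000772476196, 0.020800000056624413], [0.6477000117301941, -0.00800000037997961], [0.6553000211715698, 0.0608999989926815], [0.3944999873638153, 0.08969999849796295]] 83.70973205566406 zmax [0.2232 0.2556 0.2604 0.2631]
scene lid 3310 [[0.3862000107765198, 0.024000000208616257], [0.6466000080108643, -0.018799999728798866], [0.6565999984741211, 0.04230000078678131], [0.3962000012397766, 0.08510000258684158]] 80.67229461669922 zmax [0.224  0.2568 0.2597 0.2612]
top flask [[0.512, 0.141, 0.009], [0.535, 0.167, 0.042], [0.571, 0.203, 0.111]]
top drop [[0.603, -0.246, 0.01], [0.615, -0.222, 0.061], [0.637, -0.209, 0.114]]
top watch [[0.396, -0.29, 0.01], [0.429, -0.256, 0.019], [0.463, -0.223, 0.025]]
scene flask [[0.513, 0.142, 0.009], [0.534, 0.165, 0.049], [0.564, 0.196, 0.11]]
scene drop [[0.603, -0.248, 0.009], [0.613, -0.228, 0.057], [0.63, -0.211, 0.112]]
scene watch [[0.394, -0.292, 0.01], [0.427, -0.259, 0.018], [0.462, -0.226, 0.023]]
0.9 [0.22869362 0.50022917 0.21952082] [3.14146061e+00 3.52438706e-05 2.71285056e+00] 0.09440876086921994
```

Run:
```python
from h import *
from scipy.optimize import least_squares
d=np.load('top_d.npy'); dS=np.load('scene_d.npy')
A=cloud('top',np.ones_like(d,bool),d); B=cloud('scene',np.ones_like(dS,bool),dS)
res={}
for n,Q in(('top',A),('scene',B)):
    q=Q[(Q[:,0]>.34)&(Q[:,0]<.69)&(Q[:,1]>-.17)&(Q[:,1]<.0)&(Q[:,2]>.030)&(Q[:,2]<.045)]
    best=None
    for yaw in np.radians(np.arange(70,96,.25)):
        c,s=np.cos(yaw),np.sin(yaw); X=q[:,0]*c+q[:,1]*s; Y=-q[:,0]*s+q[:,1]*c
        # sharpness: number of points within 6mm of the 1% front edge and side edges
        e=np.percentile(X,1); y0,y1=np.percentile(Y,[1,99])
        f=(abs(X-e)<.004).sum()+(abs(Y-y0)<.004).sum()+(abs(Y-y1)<.004).sum()
        if best is None or f>best[0]: best=(f,yaw,e,y0,y1,len(q))
    f,yaw,e,y0,y1,_=best; c,s=np.cos(yaw),np.sin(yaw)
    X0=e+.077; Y0=(y0+y1)/2
    print(n,'yaw',np.degrees(yaw),'width',y1-y0,'origin',(X0*c-Y0*s,X0*s+Y0*c),f,len(q))
    u=Q[(Q[:,0]>.34)&(Q[:,0]<.7)&(Q[:,1]>-.06)&(Q[:,1]<.14)&(Q[:,2]>.1)&(Q[:,2]<.3)]
    X=u[:,0]*c+u[:,1]*s-X0; Y=-u[:,0]*s+u[:,1]*c-Y0
    for z in np.arange(.1,.28,.02):
        k=abs(u[:,2]-z)<.01
        if k.sum()>5: print(round(z,2),k.sum(),'X',np.percentile(X[k],[2,50,98]).round(3),'Y',np.percentile(Y[k],[2,98]).round(3))
    k=(abs(Y)<.06)&(u[:,2]>.2); print('mid X by z',[(round(z,3),np.percentile(X[k&(abs(u[:,2]-z)<.005)],[2,98]).round(3).tolist()) for z in (.21,.22,.23,.24,.25,.26)  if (k&(abs(u[:,2]-z)<.005)).sum()>3])
```

```text
top yaw 83.75 width 0.26550920948885304 origin (np.float64(0.5127246879403305), np.float64(-0.04686136192333496)) 315 878
0.1 102 X [0.111 0.133 0.135] Y [-0.118  0.131]
0.12 216 X [0.104 0.129 0.132] Y [-0.119  0.131]
0.14 235 X [0.109 0.124 0.127] Y [-0.118  0.131]
0.16 240 X [0.102 0.118 0.122] Y [-0.117  0.131]
0.18 264 X [0.094 0.113 0.116] Y [-0.117  0.131]
0.2 317 X [0.076 0.108 0.111] Y [-0.119  0.131]
0.22 2056 X [0.057 0.089 0.104] Y [-0.12   0.124]
0.24 163 X [0.066 0.081 0.088] Y [-0.096  0.096]
0.26 394 X [0.066 0.072 0.079] Y [-0.052  0.054]
mid X by z [(0.21, [0.104, 0.107]), (0.22, [0.079, 0.104]), (0.23, [0.077, 0.098]), (0.24, [0.071, 0.084]), (0.25, [0.066, 0.08]), (0.26, [0.066, 0.078])]
scene yaw 83.75 width 0.26533838918188185 origin (np.float64(0.5141137993065472), np.float64(-0.04524543772384254)) 472 1342
0.1 39 X [0.096 0.106 0.132] Y [-0.126  0.132]
0.12 82 X [0.091 0.105 0.127] Y [-0.127  0.132]
0.14 84 X [0.086 0.099 0.12 ] Y [-0.126  0.132]
0.16 72 X [0.081 0.098 0.115] Y [0.126 0.132]
0.18 82 X [0.075 0.092 0.112] Y [0.125 0.132]
0.2 138 X [0.07  0.084 0.106] Y [-0.126  0.132]
0.22 2401 X [0.055 0.08  0.101] Y [-0.115  0.125]
0.24 119 X [0.068 0.077 0.087] Y [-0.094  0.095]
0.26 498 X [0.065 0.07  0.077] Y [-0.05   0.055]
mid X by z [(0.21, [0.067, 0.068]), (0.22, [0.066, 0.101]), (0.23, [0.071, 0.096]), (0.24, [0.069, 0.081]), (0.25, [0.065, 0.078]), (0.26, [0.065, 0.077])]
```

Run:
```python
import cv2
a=cv2.imread('pics/scene0.png')[130:370,250:500]; cv2.imwrite('pics/crop1.png',cv2.resize(a,None,fx=2.4,fy=2.4,interpolation=cv2.INTER_CUBIC))
```

```text
(no output)
```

View pics/crop1.png

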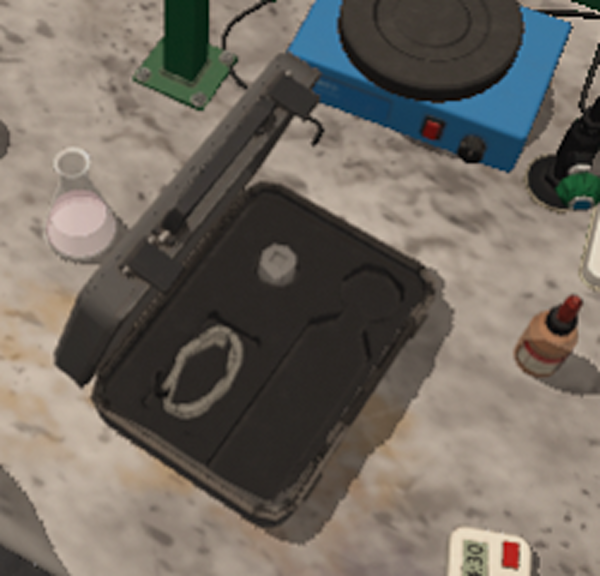

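The crop shows the handle bar on the lid's upper edge, two arms out at (285,100) and (160,270). The base is empty enough to shut.

- **Case pose:** origin about (0.513, -0.046), yaw 83.75°.
- **Lid:** about 1.33 rad open, with the handle bar at about (0.521, 0.025, 0.256).
- **Plan:** put the bar between fingers opened to 28 mm without squeezing it. The rear finger tips the lid and the front finger catches and lowers it. The tool tilts to 45° on the way down so the gripper body clears the worktop.

Call:
{"op": "move_arm", "data": {
  "steps": [0,0,0.03,0,0,0.05,0.3,0,0,0.06,0.01,-0.01,0.095,0.3,0,0,0.09,0.03,-0.04,0.13,0.3,0,0,0.12,0.055,-0.08,0.14,0.3,0,0,0.15,0.08,-0.12,0.14,0.3,0,0,0.18,0.105,-0.16,0.14,0.3,0,0,0.21,0.13,-0.2,0.14,0.3,0,0,0.24,0.155,-0.24,0.14,0.3,0,0,0.27,0.18,-0.28,0.14,0.3,0,0,0.3,0.205,-0.32,0.14,0.3,0,0,0.32,0.23,-0.36,0.14,0.3,0,0,0.32,0.25,-0.4,0.14,0.3]
}}

```text
time: 2.1
tool_pos: [0.4796, 0.0983, 0.3594]
ee_rot: [3.141, 0.0, 3.033]
wrist_force: [0.3, -0.2, -0.5]
width: 0.0282
finger_force: 0.0
```

```bash
cat > plan.py <<'E'
from h import *
yaw=np.radians(83.75); O=np.array([.5134,-.046]); ex=np.array([np.cos(yaw),np.sin(yaw)])
def tcp(a,s=.004,phimax=np.pi/4):
    b=a+.054; X=.1115-.223*np.cos(b); z=.0345+.223*np.sin(b)
    phi=np.clip(phimax*(1.336-a)/1.336,0,phimax)
    X-=s*np.sin(phi); z+=s*np.cos(phi)
    return np.r_[O+X*ex,z],phi
if __name__=='__main__':
    p0,f0=tcp(1.336); print(p0)
    for a in np.arange(1.336,-.1,-.06):
        p,f=tcp(a); print(round(a,3),p.round(4),round(f,3),'rel',(p-p0).round(4))
    s=get_obs(); print(s['time'],s['tool_pos'],s['ee_rot'],s['width'],s['wrist_force'],np.round(s['joint_positions'],3))
E
python3 plan.py
```

```text
[0.52117328 0.02497732 0.25786528]
1.336 [0.5212 0.025  0.2579] 0.0 rel [0. 0. 0.]
1.276 [0.5197 0.0118 0.2551] 0.035 rel [-0.0014 -0.0131 -0.0028]
1.216 [ 0.5183 -0.0011  0.2515] 0.071 rel [-0.0029 -0.0261 -0.0064]
1.156 [ 0.5169 -0.0138  0.2471] 0.106 rel [-0.0043 -0.0388 -0.0107]
1.096 [ 0.5156 -0.0263  0.242 ] 0.141 rel [-0.0056 -0.0513 -0.0159]
1.036 [ 0.5142 -0.0384  0.2362] 0.176 rel [-0.0069 -0.0634 -0.0217]
0.976 [ 0.5129 -0.0501  0.2296] 0.212 rel [-0.0082 -0.0751 -0.0283]
0.916 [ 0.5117 -0.0614  0.2223] 0.247 rel [-0.0095 -0.0864 -0.0355]
0.856 [ 0.5105 -0.0723  0.2144] 0.282 rel [-0.0107 -0.0973 -0.0435]
0.796 [ 0.5094 -0.0827  0.2058] 0.317 rel [-0.0118 -0.1077 -0.052 ]
0.736 [ 0.5083 -0.0926  0.1967] 0.353 rel [-0.0129 -0.1175 -0.0612]
0.676 [ 0.5073 -0.1019  0.1869] 0.388 rel [-0.0139 -0.1268 -0.071 ]
0.616 [ 0.5063 -0.1105  0.1766] 0.423 rel [-0.0148 -0.1355 -0.0812]
0.556 [ 0.5054 -0.1186  0.1658] 0.459 rel [-0.0157 -0.1436 -0.092 ]
0.496 [ 0.5046 -0.126   0.1546] 0.494 rel [-0.0165 -0.151  -0.1033]
0.436 [ 0.5039 -0.1328  0.1429] 0.529 rel [-0.0173 -0.1577 -0.115 ]
0.376 [ 0.5032 -0.1388  0.1308] 0.564 rel [-0.0179 -0.1638 -0.127 ]
0.316 [ 0.5027 -0.1441  0.1184] 0.6 rel [-0.0185 -0.1691 -0.1394]
0.256 [ 0.5022 -0.1486  0.1057] 0.635 rel [-0.019  -0.1736 -0.1521]
0.196 [ 0.5017 -0.1524  0.0928] 0.67 rel [-0.0194 -0.1774 -0.1651]
0.136 [ 0.5014 -0.1554  0.0797] 0.705 rel [-0.0198 -0.1804 -0.1782]
0.076 [ 0.5012 -0.1577  0.0664] 0.741 rel [-0.02   -0.1826 -0.1915]
0.016 [ 0.501  -0.1591  0.053 ] 0.776 rel [-0.0202 -0.1841 -0.2049]
-0.044 [ 0.501  -0.1596  0.0396] 0.785 rel [-0.0202 -0.1846 -0.2183]
2.1 [0.47957212 0.09831819 0.35943053] [3.14134263e+00 3.51485463e-04 3.03277221e+00] 0.028172156254093802 [ 0.25436569 -0.22026236 -0.52606274] [ 0.086 -0.033  1.218  0.     1.956 -1.376]
```

Call:
{"op": "move_arm", "data": {
  "steps": [0,0,-0.14,0,0,0.02,0.3,0,0,-0.28,0,0,0.02,0.3,0,0,-0.42,0,0,0.02,0.3,0,0,-0.56,0,0,0.02,0.3,0,0,-0.7,0,0,0.02,0.3,0,0,-0.84,0,0,0.02,0.3,0,0,-0.98,0,0,0.02,0.3,0,0,-1.12,0,0,0.02,0.3,0,0,-1.26,0,0,0.02,0.3,0,0,-1.4,0,0,0.02,0.3,0,0,-1.54,0,0,0.02,0.3,0,0,-1.57,0,0,0.02,0.3]
}}

```text
time: 3.3
tool_pos: [0.4787, 0.1002, 0.3796]
ee_rot: [3.141, -0.0, 1.46]
wrist_force: [-0.2, -0.4, 0.3]
width: 0.0279
finger_force: 0.0
```

Call:
{"op": "move_arm", "data": {
  "steps": [0,0,-0.14,0,0,0,0.3,0,0,-0.28,0,0,0,0.3,0,0,-0.42,0,0,0,0.3,0,0,-0.56,0,0,0,0.3,0,0,-0.7,0,0,0,0.3,0,0,-0.84,0.01,-0.01,0,0.3,0,0,-0.98,0.02,-0.03,0,0.3,0,0,-1.12,0.03,-0.05,0,0.3,0,0,-1.26,0.04,-0.065,0,0.3,0,0,-1.4,0.042,-0.073,0,0.3,0,0,-1.54,0.042,-0.073,0,0.3,0,0,-1.572,0.042,-0.073,0,0.3]
}}

```text
time: 4.5
tool_pos: [0.5208, 0.0268, 0.3794]
ee_rot: [3.142, 0.0, -0.113]
wrist_force: [0.7, -1.4, 0.3]
width: 0.028
finger_force: 0.0
```

Run:
```python
from h import *
im,d=snapshot('scene'); cv2.imwrite('pics/s1.png',im[:,:,::-1])
s=get_obs(); print(s['time'],s['tool_pos'],s['ee_rot'],s['width'],s['wrist_force'],np.round(s['joint_positions'],3))
```

```text
4.55 [0.52079376 0.02690231 0.37947367] [ 3.14149171e+00  5.60296917e-05 -1.12156172e-01] 0.027997335744032476 [ 0.15899058 -0.46293893 -0.17484982] [-0.057  0.048  1.096 -0.     1.997  1.626]
```

View pics/s1.png

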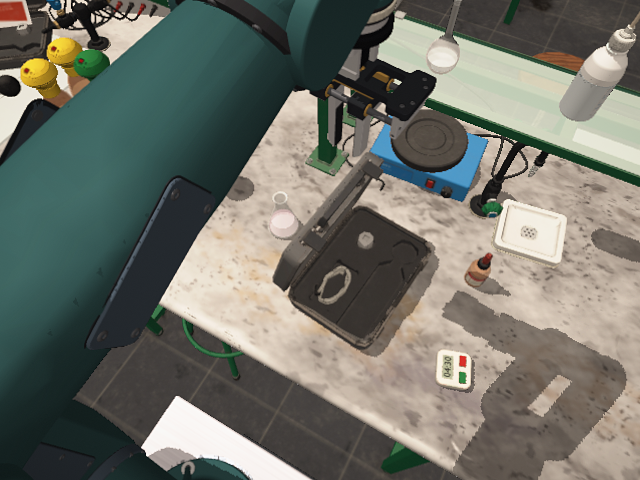

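The arm is above the lid with the fingers near (350,130), and nothing has moved. Now I lower the fingers around the bar.

Call:
{"op": "move_arm", "data": {
  "steps": [0,0,0,0,-0.002,-0.03,0.3,0,0,0,0,-0.002,-0.06,0.3,0,0,0,0,-0.002,-0.08,0.3,0,0,0,0,-0.002,-0.095,0.3,0,0,0,0,-0.002,-0.108,0.3,0,0,0,0,-0.002,-0.12,0.3,0,0,0,0,-0.002,-0.1215,0.3]
}}

```text
time: 5.25
tool_pos: [0.5201, 0.0253, 0.2563]
ee_rot: [3.141, 0.003, -0.109]
wrist_force: [-0.4, -0.6, 0.3]
width: 0.0283
finger_force: 0.0
```

```bash
python3 - <<'E'
from h import *
s=get_obs(); print(s['time'],s['tool_pos'],s['width'],s['wrist_force'])
im,d=snapshot('top'); cv2.imwrite('pics/t2.png',cv2.resize(im[120:320,230:480,::-1],None,fx=3,fy=3))
E
python3 - <<'E'
import sys; sys.path.insert(0,'.')
from plan import *
p0,f0=tcp(1.336)
k=np.array([.994,-.109,0])
for a in np.arange(1.336,.6,-.03):
    p,f=tcp(a); print(round(a,3),(k*(f-f0)).round(3)[:2],(p-p0).round(4))
E
```

```text
5.25 [0.52007167 0.02529875 0.2563219 ] 0.028303700917376003 [-0.37930678 -0.62568114  0.32078668]
1.336 [ 0. -0.] [0. 0. 0.]
1.306 [ 0.018 -0.002] [-0.0007 -0.0066 -0.0013]
1.276 [ 0.035 -0.004] [-0.0014 -0.0131 -0.0028]
1.246 [ 0.053 -0.006] [-0.0022 -0.0196 -0.0045]
1.216 [ 0.07  -0.008] [-0.0029 -0.0261 -0.0064]
1.186 [ 0.088 -0.01 ] [-0.0036 -0.0325 -0.0085]
1.156 [ 0.105 -0.012] [-0.0043 -0.0388 -0.0107]
1.126 [ 0.123 -0.013] [-0.0049 -0.0451 -0.0132]
1.096 [ 0.14  -0.015] [-0.0056 -0.0513 -0.0159]
1.066 [ 0.158 -0.017] [-0.0063 -0.0573 -0.0187]
1.036 [ 0.175 -0.019] [-0.0069 -0.0634 -0.0217]
1.006 [ 0.193 -0.021] [-0.0076 -0.0693 -0.0249]
0.976 [ 0.21  -0.023] [-0.0082 -0.0751 -0.0283]
0.946 [ 0.228 -0.025] [-0.0089 -0.0808 -0.0318]
0.916 [ 0.245 -0.027] [-0.0095 -0.0864 -0.0355]
0.886 [ 0.263 -0.029] [-0.0101 -0.0919 -0.0394]
0.856 [ 0.28  -0.031] [-0.0107 -0.0973 -0.0435]
0.826 [ 0.298 -0.033] [-0.0112 -0.1026 -0.0477]
0.796 [ 0.316 -0.035] [-0.0118 -0.1077 -0.052 ]
0.766 [ 0.333 -0.037] [-0.0123 -0.1127 -0.0565]
0.736 [ 0.351 -0.038] [-0.0129 -0.1175 -0.0612]
0.706 [ 0.368 -0.04 ] [-0.0134 -0.1223 -0.066 ]
0.676 [ 0.386 -0.042] [-0.0139 -0.1268 -0.071 ]
0.646 [ 0.403 -0.044] [-0.0144 -0.1313 -0.076 ]
0.616 [ 0.421 -0.046] [-0.0148 -0.1355 -0.0812]
```

View pics/t2.png

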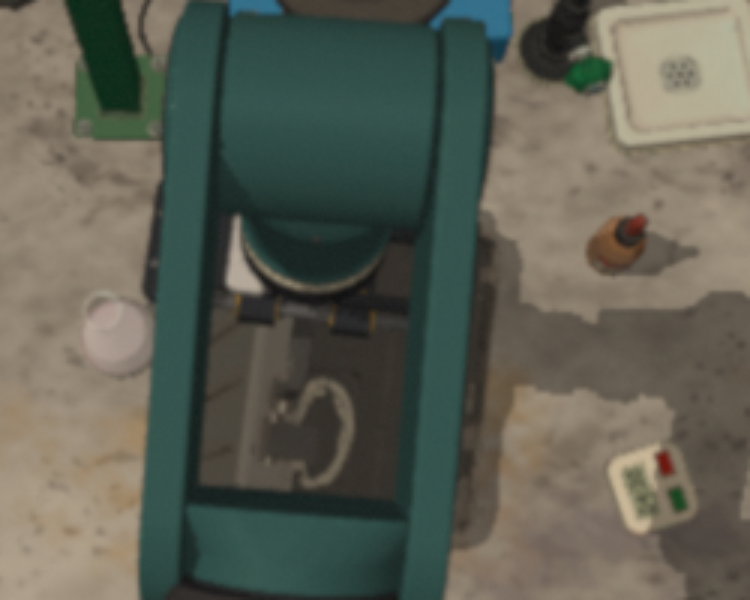

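The arm hides the handle here, but the flask (118,335), bottle (615,245) and timer (650,490) are undisturbed, and there's no contact force yet. Tipping now at about 0.3 rad/s.

Call:
{"op": "move_arm", "data": {
  "steps": [0.018,-0.002,0,-0.0007,-0.0066,-0.0013,0.3,0.035,-0.004,0,-0.0014,-0.0131,-0.0028,0.3,0.053,-0.006,0,-0.0022,-0.0196,-0.0045,0.3,0.07,-0.008,0,-0.0029,-0.0261,-0.0064,0.3,0.088,-0.01,0,-0.0036,-0.0325,-0.0085,0.3,0.105,-0.012,0,-0.0043,-0.0388,-0.0107,0.3,0.123,-0.013,0,-0.0049,-0.0451,-0.0132,0.3,0.14,-0.015,0,-0.0056,-0.0513,-0.0159,0.3]
}}

```text
time: 6.1
tool_pos: [0.515, -0.0268, 0.2418]
ee_rot: [-3.0, 0.001, -0.109]
wrist_force: [-0.4, -0.1, -0.4]
width: 0.028
finger_force: 0.1
```

Run:
```python
from h import *
s=get_obs(); print(s['time'],s['tool_pos'],s['ee_rot'],s['width'],s['wrist_force'],s['finger_force'],np.round(s['joint_positions'],3))
im,d=snapshot('scene'); cv2.imwrite('pics/s3.png',im[:,:,::-1])
```

```text
6.1 [ 0.51497859 -0.02678534  0.24180341] [-2.99952702e+00  5.56157105e-04 -1.09477966e-01] 0.028008172420727423 [-0.37235813 -0.12406804 -0.38607159] 0.08598939108196646 [-0.255  0.007  1.417  0.142  1.737  1.448]
```

View pics/s3.png

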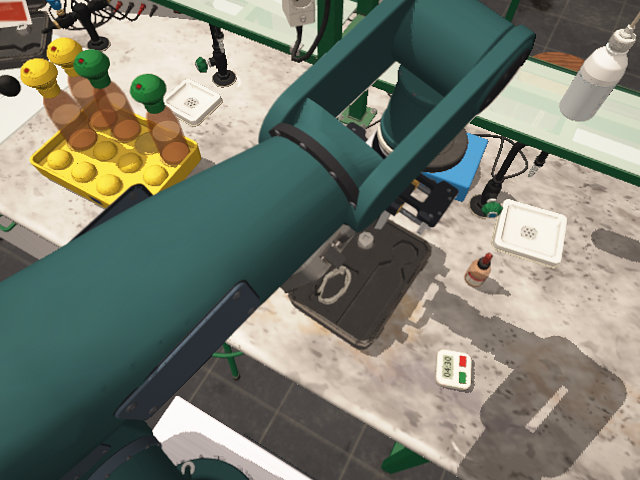

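The lid edge has tipped forward to around (320,260) and follows the fingers. The other things haven't moved. I carry on through the drop and catch.

Call:
{"op": "move_arm", "data": {
  "steps": [0.018,-0.002,0,-0.0007,-0.006,-0.0028,0.3,0.035,-0.004,0,-0.0013,-0.0121,-0.0058,0.3,0.053,-0.006,0,-0.002,-0.018,-0.009,0.3,0.07,-0.008,0,-0.0026,-0.0238,-0.0124,0.3,0.088,-0.01,0,-0.0033,-0.0295,-0.0159,0.3,0.105,-0.012,0,-0.0039,-0.0351,-0.0196,0.3,0.123,-0.014,0,-0.0045,-0.0406,-0.0235,0.3,0.14,-0.016,0,-0.0051,-0.046,-0.0276,0.3,0.158,-0.018,0,-0.0056,-0.0513,-0.0318,0.3,0.176,-0.02,0,-0.0062,-0.0564,-0.0361,0.3,0.193,-0.022,0,-0.0067,-0.0614,-0.0406,0.3,0.211,-0.023,0,-0.0073,-0.0662,-0.0453,0.3]
}}

```text
time: 7.35
tool_pos: [0.5078, -0.0927, 0.1964]
ee_rot: [-2.787, 0.0, -0.109]
wrist_force: [0.2, -0.7, -0.4]
width: 0.0281
finger_force: 0.2
```

Run:
```python
from plan import *
s=get_obs(); print(s['time'],s['tool_pos'],s['ee_rot'],s['width'],s['wrist_force'],s['finger_force'],np.round(s['joint_positions'],3))
print('want',tcp(.736))
p0,f0=tcp(.736); k=np.array([.994,-.109])
for i in range(1,25):
    if i==13: p0,f0=tcp(.736-.3)
    a=.736-.025*i
    p,f=tcp(a); print(round(a,3),(k*(f-f0)).round(3),(p-p0).round(4))
```

```text
7.35 [ 0.50775421 -0.09269218  0.19638679] [-2.78717329e+00  4.48306336e-04 -1.09141288e-01] 0.02810551110914897 [ 0.22251359 -0.68322885 -0.42862854] 0.17683778540231287 [-0.505  0.072  1.474  0.33   1.729  1.206]
want (array([ 0.50830075, -0.09256093,  0.19666252]), np.float64(0.35272372607669833))
0.711 [ 0.015 -0.002] [-0.0004 -0.0039 -0.004 ]
0.686 [ 0.029 -0.003] [-0.0009 -0.0078 -0.0081]
0.661 [ 0.044 -0.005] [-0.0013 -0.0115 -0.0123]
0.636 [ 0.058 -0.006] [-0.0017 -0.0152 -0.0165]
0.611 [ 0.073 -0.008] [-0.002  -0.0187 -0.0209]
0.586 [ 0.088 -0.01 ] [-0.0024 -0.0221 -0.0254]
0.561 [ 0.102 -0.011] [-0.0028 -0.0254 -0.0299]
0.536 [ 0.117 -0.013] [-0.0031 -0.0286 -0.0345]
0.511 [ 0.131 -0.014] [-0.0035 -0.0317 -0.0392]
0.486 [ 0.146 -0.016] [-0.0038 -0.0346 -0.044 ]
0.461 [ 0.161 -0.018] [-0.0041 -0.0375 -0.0488]
0.436 [ 0.175 -0.019] [-0.0044 -0.0402 -0.0538]
0.411 [ 0.015 -0.002] [-0.0003 -0.0026 -0.005 ]
0.386 [ 0.029 -0.003] [-0.0006 -0.0051 -0.01  ]
0.361 [ 0.044 -0.005] [-0.0008 -0.0074 -0.0151]
0.336 [ 0.058 -0.006] [-0.0011 -0.0096 -0.0203]
0.311 [ 0.073 -0.008] [-0.0013 -0.0117 -0.0255]
0.286 [ 0.088 -0.01 ] [-0.0015 -0.0137 -0.0308]
0.261 [ 0.102 -0.011] [-0.0017 -0.0155 -0.0361]
0.236 [ 0.117 -0.013] [-0.0019 -0.0172 -0.0414]
0.211 [ 0.131 -0.014] [-0.0021 -0.0188 -0.0468]
0.186 [ 0.146 -0.016] [-0.0022 -0.0202 -0.0523]
0.161 [ 0.161 -0.018] [-0.0024 -0.0215 -0.0577]
0.136 [ 0.175 -0.019] [-0.0025 -0.0227 -0.0632]
```

Run:
```python
from h import *
im,d=snapshot('scene'); cv2.imwrite('pics/s4.png',im[:,:,::-1])
A=cloud('scene',np.ones_like(d,bool),d)
print(get_obs()['wrist_force'])
```

```text
[-0.18609911 -2.18626772 -0.75807013]
```

View pics/s4.png

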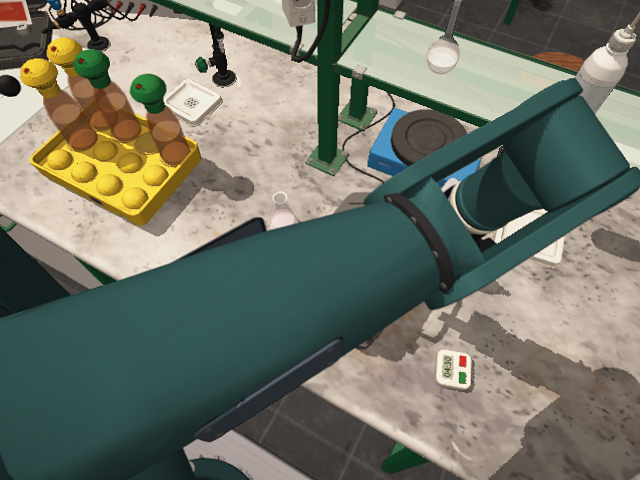

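The lid's back shows at (355,205), part way down and still held up. The 2.2 N along -y is the lid's weight on the front finger, so it has been caught. I keep lowering slowly.

Call:
{"op": "move_arm", "data": {
  "steps": [0.015,-0.002,0,-0.0004,-0.0039,-0.004,0.3,0.029,-0.003,0,-0.0009,-0.0078,-0.0081,0.3,0.044,-0.005,0,-0.0013,-0.0115,-0.0123,0.3,0.058,-0.006,0,-0.0017,-0.0152,-0.0165,0.3,0.073,-0.008,0,-0.002,-0.0187,-0.0209,0.3,0.088,-0.01,0,-0.0024,-0.0221,-0.0254,0.3,0.102,-0.011,0,-0.0028,-0.0254,-0.0299,0.3,0.117,-0.013,0,-0.0031,-0.0286,-0.0345,0.3,0.131,-0.014,0,-0.0035,-0.0317,-0.0392,0.3,0.146,-0.016,0,-0.0038,-0.0346,-0.044,0.3,0.161,-0.018,0,-0.0041,-0.0375,-0.0488,0.3,0.175,-0.019,0,-0.0044,-0.0402,-0.0538,0.3]
}}

```text
time: 8.6
tool_pos: [0.5034, -0.1327, 0.1426]
ee_rot: [-2.611, 0.001, -0.109]
wrist_force: [0.1, -1.2, -0.1]
width: 0.0281
finger_force: 0.3
```

Run:
```python
from plan import *
s=get_obs(); print(s['time'],s['tool_pos'],s['ee_rot'],s['width'],s['wrist_force'],s['finger_force'],np.round(s['joint_positions'],3))
print('want',tcp(.436))
```

```text
8.6 [ 0.50337292 -0.13274815  0.14256723] [-2.61144563e+00  6.08337384e-04 -1.09077782e-01] 0.028068694541532 [ 0.09272674 -1.21928416 -0.09034149] 0.3025998920202255 [-0.656  0.19   1.503  0.452  1.728  1.032]
want (array([ 0.50389819, -0.13276045,  0.14290265]), np.float64(0.5290855891150475))
```

Call:
{"op": "move_arm", "data": {
  "steps": [0.015,-0.002,0,-0.0003,-0.0026,-0.005,0.3,0.029,-0.003,0,-0.0006,-0.0051,-0.01,0.3,0.044,-0.005,0,-0.0008,-0.0074,-0.0151,0.3,0.058,-0.006,0,-0.0011,-0.0096,-0.0203,0.3,0.073,-0.008,0,-0.0013,-0.0117,-0.0255,0.3,0.088,-0.01,0,-0.0015,-0.0137,-0.0308,0.3,0.102,-0.011,0,-0.0017,-0.0155,-0.0361,0.3,0.117,-0.013,0,-0.0019,-0.0172,-0.0414,0.3,0.131,-0.014,0,-0.0021,-0.0188,-0.0468,0.3,0.139,-0.015,0,-0.0021,-0.0195,-0.0495,0.3,0.146,-0.016,0,-0.0022,-0.0202,-0.0523,0.3]
}}

```text
time: 9.7
tool_pos: [0.5011, -0.1527, 0.0904]
ee_rot: [-2.465, 0.001, -0.109]
wrist_force: [0.3, -0.1, -0.8]
width: 0.0284
finger_force: 0.4
```

Run:
```python
from plan import *
s=get_obs(); print(s['time'],s['tool_pos'],s['ee_rot'],s['width'],s['wrist_force'],s['finger_force'],np.round(s['joint_positions'],3))
im,d=snapshot('scene'); cv2.imwrite('pics/s5.png',im[:,:,::-1])
p0,f0=tcp(.186); k=np.array([.994,-.109])
for i in range(1,25):
    if i==13: p0,f0=tcp(.186-.144)
    a=.186-.012*i
    p,f=tcp(a); print(round(a,3),(k*(f-f0)).round(3),(p-p0).round(4))
```

```text
9.7 [ 0.50114551 -0.15273945  0.09037872] [-2.46482211e+00  8.73964277e-04 -1.08901703e-01] 0.02842310553225903 [ 0.26117986 -0.09742721 -0.83187727] 0.3881616471335292 [-0.743  0.318  1.513  0.536  1.729  0.909]
0.174 [ 0.007 -0.001] [-0.0001 -0.0006 -0.0026]
0.162 [ 0.014 -0.002] [-0.0001 -0.0012 -0.0052]
0.15 [ 0.021 -0.002] [-0.0002 -0.0018 -0.0079]
0.138 [ 0.028 -0.003] [-0.0003 -0.0024 -0.0105]
0.126 [ 0.035 -0.004] [-0.0003 -0.0029 -0.0132]
0.114 [ 0.042 -0.005] [-0.0004 -0.0034 -0.0158]
0.102 [ 0.049 -0.005] [-0.0004 -0.0038 -0.0185]
0.09 [ 0.056 -0.006] [-0.0005 -0.0042 -0.0212]
0.078 [ 0.063 -0.007] [-0.0005 -0.0046 -0.0238]
0.066 [ 0.07  -0.008] [-0.0005 -0.005  -0.0265]
0.054 [ 0.077 -0.008] [-0.0006 -0.0053 -0.0292]
0.042 [ 0.084 -0.009] [-0.0006 -0.0056 -0.0319]
0.03 [ 0.007 -0.001] [-0.     -0.0003 -0.0027]
0.018 [ 0.014 -0.002] [-0.0001 -0.0005 -0.0054]
0.006 [ 0.021 -0.002] [-0.0001 -0.0007 -0.0081]
-0.006 [ 0.025 -0.003] [-0.0001 -0.0008 -0.0107]
-0.018 [ 0.025 -0.003] [-0.0001 -0.0009 -0.0134]
-0.03 [ 0.025 -0.003] [-0.0001 -0.001  -0.0161]
-0.042 [ 0.025 -0.003] [-0.0001 -0.0011 -0.0188]
-0.054 [ 0.025 -0.003] [-0.0001 -0.0011 -0.0214]
-0.066 [ 0.025 -0.003] [-0.0001 -0.0011 -0.0241]
-0.078 [ 0.025 -0.003] [-0.0001 -0.001  -0.0268]
-0.09 [ 0.025 -0.003] [-0.0001 -0.0009 -0.0295]
-0.102 [ 0.025 -0.003] [-0.0001 -0.0008 -0.0321]
```

View pics/s5.png

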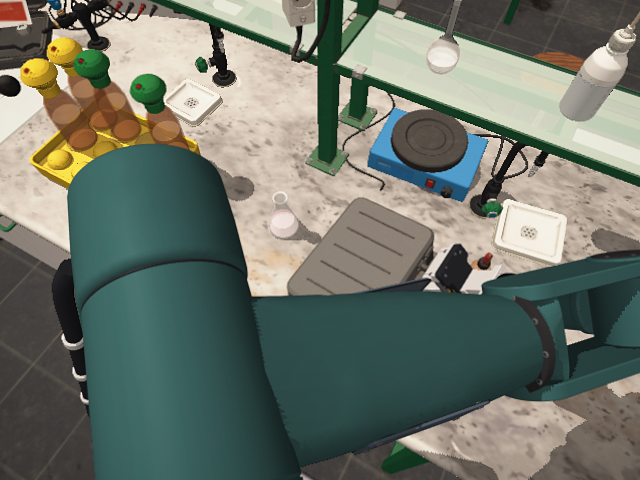

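The lid is almost shut at (365,245), resting on the finger. The bottle's bulb is still standing at (485,260) behind the gripper. The last stretch goes slower.

Call:
{"op": "move_arm", "data": {
  "steps": [0.007,-0.001,0,-0.0001,-0.0006,-0.0026,0.3,0.014,-0.002,0,-0.0001,-0.0012,-0.0052,0.3,0.021,-0.002,0,-0.0002,-0.0018,-0.0079,0.3,0.028,-0.003,0,-0.0003,-0.0024,-0.0105,0.3,0.035,-0.004,0,-0.0003,-0.0029,-0.0132,0.3,0.042,-0.005,0,-0.0004,-0.0034,-0.0158,0.3,0.049,-0.005,0,-0.0004,-0.0038,-0.0185,0.3,0.056,-0.006,0,-0.0005,-0.0042,-0.0212,0.3,0.063,-0.007,0,-0.0005,-0.0046,-0.0238,0.3,0.07,-0.008,0,-0.0005,-0.005,-0.0265,0.3,0.077,-0.008,0,-0.0006,-0.0053,-0.0292,0.3,0.084,-0.009,0,-0.0006,-0.0056,-0.0319,0.3]
}}

```text
time: 10.95
tool_pos: [0.5007, -0.1583, 0.0589]
ee_rot: [-2.38, 0.0, -0.109]
wrist_force: [-0.4, -0.0, 0.8]
width: 0.028
finger_force: 0.0
```

Call:
{"op": "move_arm", "data": {
  "steps": [0.007,-0.001,0,0,-0.0003,-0.0027,0.3,0.014,-0.002,0,0,-0.0005,-0.0054,0.3,0.02,-0.002,0,0,-0.0007,-0.0075,0.3,0.02,-0.002,0,0,-0.0008,-0.009,0.3,0.02,-0.002,0,0,-0.0008,-0.0105,0.3,0.02,-0.002,0,0,-0.0008,-0.012,0.3,0.02,-0.002,0,0,-0.0008,-0.0135,0.3,0.02,-0.002,0,0,-0.0008,-0.0145,0.3]
}}

```text
time: 11.75
tool_pos: [0.5006, -0.159, 0.0442]
ee_rot: [-2.361, 0.001, -0.109]
wrist_force: [0.2, -0.0, 0.4]
width: 0.0282
finger_force: 0.0
```

Run:
```python
from plan import *
s=get_obs(); print(s['time'],s['tool_pos'],s['ee_rot'],s['width'],s['wrist_force'],s['finger_force'])
im,d=snapshot('scene')
P=cloud('scene',np.ones_like(d,bool),d)
ey=np.array([-ex[1],ex[0]]); X=(P[:,:2]-O)@ex; Y=(P[:,:2]-O)@ey
k=(X>-.06)&(X<.09)&(abs(Y)<.11)&(P[:,2]<.12)&(P[:,2]>.05)
A=np.c_[X[k],np.ones(k.sum())]; c=np.linalg.lstsq(A,P[k,2],rcond=None)[0]; print(k.sum(),c,np.std(A@c-P[k,2]))
```

```text
11.75 [ 0.50058754 -0.15904139  0.04423558] [-2.36123492e+00  9.30452876e-04 -1.08743782e-01] 0.028207074046781196 [ 0.20688044 -0.01460223  0.35608526] 0.0
6546 [0.00023695 0.06956548] 0.0014316932804939852
```

The lid top is level at 69.6 mm, so the case is shut and the finger is unloaded. Next I back out along the tool axis with the bar centred between the fingers.

Call:
{"op": "move_arm", "data": {
  "steps": [0,0,0,0,0.002,0.002,0.3,0,0,0,-0.001,-0.005,0.009,0.3,0,0,0,-0.002,-0.012,0.016,0.3,0,0,0,-0.003,-0.026,0.03,0.3,0,0,0,-0.005,-0.042,0.046,0.3,0,0,0,-0.006,-0.058,0.065,0.3,0,0,0,-0.006,-0.065,0.095,0.3,0,0,0,-0.006,-0.065,0.13,0.3,0,0,0,-0.006,-0.065,0.17,0.3,0,0,0,-0.006,-0.065,0.21,0.3,0,0,0,-0.006,-0.065,0.22,0.3,0,0,0,-0.006,-0.065,0.22,0.3]
}}

```text
time: 13.0
tool_pos: [0.495, -0.2251, 0.2667]
ee_rot: [-2.365, -0.003, -0.109]
wrist_force: [0.6, 0.3, -0.5]
width: 0.0282
finger_force: 0.0
```

Run:
```python
from plan import *
s=get_obs(); print(s['time'],s['tool_pos'],s['wrist_force'],abs(s['qvel']).max() if hasattr(s['qvel'],'max') else s['qvel'])
im,d=snapshot('scene'); cv2.imwrite('pics/s6.png',im[:,:,::-1]); snapshot('top')
P=cloud('scene',np.ones_like(d,bool),d)
ey=np.array([-ex[1],ex[0]]); X=(P[:,:2]-O)@ex; Y=(P[:,:2]-O)@ey
k=(X>-.06)&(X<.09)&(abs(Y)<.11)&(P[:,2]<.12)&(P[:,2]>.05)
A=np.c_[X[k],np.ones(k.sum())]; c=np.linalg.lstsq(A,P[k,2],rcond=None)[0]; print(k.sum(),c)
for cam in('scene','top'):
    if cam=='top': im,d=snapshot('top')
    for t in('erlenmeyer','dropper_bottle','stopwatch'):
        for r in silhouettes(cam,t)[:1]:
            Q=cloud(cam,r['pixels'],d); print(cam,t,round(r['score'],2),np.median(Q,axis=0).round(3))
```

```text
13.0 [ 0.49495872 -0.22511613  0.26665498] [ 0.62364932  0.27735223 -0.48170095] 0.07892796204605287
7609 [0.00020875 0.06961043]
scene erlenmeyer 0.83 [0.537 0.161 0.056]
scene dropper_bottle 0.29 [ 0.519 -0.023  0.069]
scene stopwatch 0.61 [ 0.519 -0.024  0.069]
top erlenmeyer 0.72 [0.534 0.167 0.041]
top dropper_bottle 0.77 [ 0.615 -0.221  0.061]
top stopwatch 0.75 [ 0.429 -0.256  0.019]
```

View pics/s6.png

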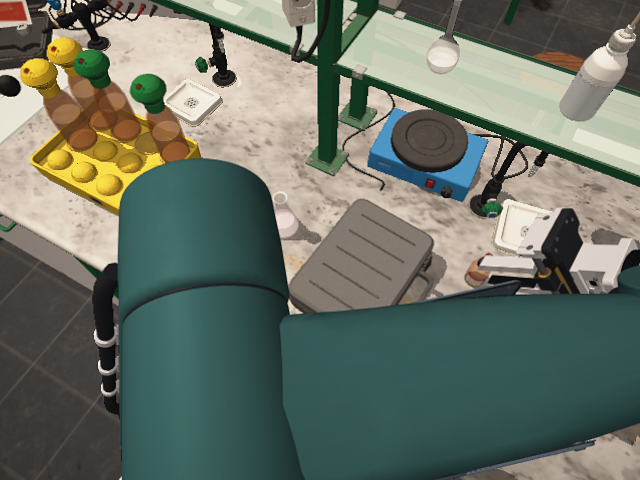

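The case is shut flat at (365,255), the gripper is well clear of it, and the top camera puts all three objects back at their starting positions. Handing in.

```bash
python3 -c "
from bench import *
print(close_job())"
```

```text
the job is handed in; nothing more can be done
None
```

The case is fully shut: I tipped the lid, caught it on a finger and lowered it slowly, the flask, bottle and timer stayed in place, and I handed the job in at about 13 s with the arm clear.

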